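# Line up eggs by shell shade for the colour meter

## Task

Line the four eggs up by shell shade in the rubber seats of the white sample rail, ready for reading: the palest in the seat nearest the colour meter (the white and blue instrument with the round black port on top), then darker and darker, the darkest in the seat farthest from it. Lower each egg gently into its seat, never letting one drop, and leave the small glass beaker standing where it is.

Things in the scene. Friction and masses are not known exactly. Their poses are not given: they have to be found in the camera images.
- egg_white: Hen's egg, white shell, the palest. 56 mm long, 44 mm thick, about 60 g, rigid. Origin at its centre; its x axis runs along the egg to the pointed end. At the start it lies on its side, any way round, in a fixed brick-red rubber ring (42 mm across, 14 mm high), centre 30 mm above the bench; the ring is narrower than the egg, so fingers can pass down beside it.
- egg_cream: Hen's egg, cream (light tan) shell, second palest. 56 mm long, 44 mm thick, about 60 g, rigid. Origin at its centre; its x axis runs along the egg to the pointed end. At the start it lies on its side, any way round, in a fixed brick-red rubber ring (42 mm across, 14 mm high), centre 30 mm above the bench; the ring is narrower than the egg, so fingers can pass down beside it.
- egg_brown: Hen's egg, mid-brown shell, second darkest. 56 mm long, 44 mm thick, about 60 g, rigid. Origin at its centre; its x axis runs along the egg to the pointed end. At the start it lies on its side, any way round, in a fixed brick-red rubber ring (42 mm across, 14 mm high), centre 30 mm above the bench; the ring is narrower than the egg, so fingers can pass down beside it.
- egg_dark: Hen's egg, very dark brown shell, the darkest. 56 mm long, 44 mm thick, about 60 g, rigid. Origin at its centre; its x axis runs along the egg to the pointed end. At the start it lies on its side, any way round, in a fixed brick-red rubber ring (42 mm across, 14 mm high), centre 30 mm above the bench; the ring is narrower than the egg, so fingers can pass down beside it.
- seat_a: Fixed dark grey rubber cup, 42 mm across, 18 mm tall, hollow 34 mm across; first from the robot's left (largest y) of four alike, 75 mm apart, on a white rail 62 x 360 x 6 mm (ends 12 mm high), clear along both long sides. Origin: centre of its underside, 6 mm above the bench; y along the row to the robot's left, x away from the robot. An egg lying in it has its centre 34 mm above the origin.
- seat_b: Fixed dark grey rubber cup, 42 mm across, 18 mm tall, hollow 34 mm across; second from the left of four alike, 75 mm apart, on a white rail 62 x 360 x 6 mm (ends 12 mm high), clear along both long sides. Origin: centre of its underside, 6 mm above the bench; y along the row to the robot's left, x away from the robot. An egg lying in it has its centre 34 mm above the origin.
- seat_c: Fixed dark grey rubber cup, 42 mm across, 18 mm tall, hollow 34 mm across; third from the left of four alike, 75 mm apart, on a white rail 62 x 360 x 6 mm (ends 12 mm high), clear along both long sides. Origin: centre of its underside, 6 mm above the bench; y along the row to the robot's left, x away from the robot. An egg lying in it has its centre 34 mm above the origin.
- seat_d: Fixed dark grey rubber cup, 42 mm across, 18 mm tall, hollow 34 mm across; fourth, rightmost (smallest y) of four alike, 75 mm apart, on a white rail 62 x 360 x 6 mm (ends 12 mm high), clear along both long sides. Origin: centre of its underside, 6 mm above the bench; y along the row to the robot's left, x away from the robot. An egg lying in it has its centre 34 mm above the origin.
- colour_meter: Colour meter: white box 240 mm deep, 170 wide, with a blue deck and a round black port in a metal ring on top, 115 mm high. Fixed beyond the left or right end of the row. Origin under its centre. Beyond the other end is a fixed cream pH meter with dark red keypad and electrode rod 230 mm high, no part of the job.
- beaker: Small empty glass beaker, 45 mm across, 60 mm high, standing loose between two eggs. Origin at the centre of its underside, z up. To be left alone. (A blue-capped jar of like size stands between two other eggs, and a marker pen lies between the middle two.)
Things that resemble listed ones, but are neither listed nor needed, are in the scene too. Of the things shaped like the egg_white, the white one is meant.

How it is judged:
At the end, for the whole second after the job is handed in: Counting from the end of the row where the colour meter stands, the seats hold the white, the cream, the mid-brown and the dark egg in this order; each egg's centre is within 10 mm of its seat's centre seen from above and 28 to 42 mm above the seat's underside, and at rest (below 0.02 m/s) (((world y of colour_meter above 0 m and horizontal distance between egg_white and seat_a below 0.01 m and z of egg_white in the frame of seat_a between 0.028 and 0.042 m and horizontal distance between egg_cream and seat_b below 0.01 m and z of egg_cream in the frame of seat_b between 0.028 and 0.042 m and horizontal distance between egg_brown and seat_c below 0.01 m and z of egg_brown in the frame of seat_c between 0.028 and 0.042 m and horizontal distance between egg_dark and seat_d below 0.01 m and z of egg_dark in the frame of seat_d between 0.028 and 0.042 m) or (world y of colour_meter below 0 m and horizontal distance between egg_white and seat_d below 0.01 m and z of egg_white in the frame of seat_d between 0.028 and 0.042 m and horizontal distance between egg_cream and seat_c below 0.01 m and z of egg_cream in the frame of seat_c between 0.028 and 0.042 m and horizontal distance between egg_brown and seat_b below 0.01 m and z of egg_brown in the frame of seat_b between 0.028 and 0.042 m and horizontal distance between egg_dark and seat_a below 0.01 m and z of egg_dark in the frame of seat_a between 0.028 and 0.042 m)) and linear speed of each of egg_white, egg_cream, egg_brown, egg_dark below 0.02 m/s); the robot touches nothing.
It fails at once if an egg is dropped: it falls free of the fingers faster than 0.7 m/s (a fall of more than about 25 mm) ((linear speed of egg_white above 0.7 m/s and contact force between egg_white and the fingers below 0.05 N) or (linear speed of egg_cream above 0.7 m/s and contact force between egg_cream and the fingers below 0.05 N) or (linear speed of egg_brown above 0.7 m/s and contact force between egg_brown and the fingers below 0.05 N) or (linear speed of egg_dark above 0.7 m/s and contact force between egg_dark and the fingers below 0.05 N)).
It fails at once if the glass beaker is pushed more than 30 mm or tipped (distance of beaker from where it was at the start of the episode above 0.03 m or angle between beaker's own z axis and vertical above 0.35 rad).
It also fails if it takes over 112 s, if anything falls off the work surface, if the arm or the gripper's body presses on something with over 40 N, if the wrist force passes 120 N, or if a joint passes its speed limit or range.

## Robot

A 6-joint arm with a two-finger parallel gripper is mounted at the origin on the work surface. World frame = base frame: x ahead of the robot, y to its left, z up, the work surface at z = 0. Lengths are in m, angles in rad, forces in N, time in s.
With the tool pointing down it reaches from about 0.35 to 0.775 m from the base axis. Payload 5.5 kg.
Tool frame: the origin (TCP) lies midway between the tips of the shut fingers; the grasp point (between the pads) lies 19 mm behind it; z points along the fingers, y is the line along which they close (so a half turn about z gives the same grasp; the last joint's range is limited). The gripper opens to 85 mm and grips with 20 to 120 N. Pads are 22 mm wide; open, the fingers measure 114 mm over their backs; the gripper's body (76 mm by 85 mm) begins 54 mm behind the grasp point. The pads swing forward as they close: fully open they stand 13 mm farther back than shut.
Start: joints at [-1.273, 0.313, 0.046, 1.304, 0, 1.431], TCP at [0.244, -0.521, 0.231] pointing down, gripper open.
Joint ranges: [-2.76, 2.76], [-0.86, 1.69], [-1.03, 1.26], [-2.2, 2.34], [-1.47, 1.5], [-3.14, 3.14]. Speed limits (rad/s): [2.57, 2.57, 3.14, 3.14, 3.14, 3.14].

## Interface

Orientations are given as a unit quaternion [w, x, y, z].
In Python, from workcell import env gives the robot as it stands.
- The arm moves only by the tool move_arm, never from a script. Its argument "targets" is a list of rows, each a list of 3 entries, a list of its own where there are three numbers: the shift along the tool's x, y, z in mm, then the turn, a rotation vector about the tool's x, y, z in units of 10 degrees (1.0 is 10 degrees), then the closure, from -1 (fully open) to 1 (shut). In form: [[[dx, dy, dz], [ax, ay, az], gripper], ...]. A call has 1 to 5 rows; each row is the pose to reach, as a shift and turn from the pose commanded when the call began, along the tool's axes at that moment; what a row does not reach only later rows make up. A row lasts 1/8 s, in which the tool goes at most 62.5 mm and 10.7 degrees, less where a joint would pass 70% of its speed; a pose out of reach is approached as far as the arm can. A call with a gripper value outside its range is refused whole. The fingers move at their own pace and stop on an object; "squeeze" is the grip in N (left out, the last holds). Time passes only in rows, so rows that repeat a pose let the fingers close. It gives the time, the measured TCP pose, the force, the opening and the grip force at its end, in the units of the state.
- env.get_state(): the state, without advancing time (a new reading comes with each control period).
- env.read_camera(name): name is "scene" or "top" or "wrist"; returns a dict with "pixels" (480x640x3 uint8, red, green, blue), "fovy" (degrees; the focal length in pixels is half the picture's height over the tangent of half this angle, whatever the lens; pixels are square), "cx", "cy" (the principal point, pixels), "extrinsics" (4x4, takes a point from world to camera coordinates); the wrist camera has in their place "mount" (4x4, takes a point from camera to tool coordinates, whose origin is the TCP and whose axes are the flange's). Camera axes: x right, y up, looking along -z (the intrinsics and any distortion apply to the point x, -y, -z); pixel columns grow to the right and rows downward; lengths in m; the calibration is good to about 2 mm. A picture is of the moment at which its call begins: read the wrist's pose just before it. There is no depth.
- env.hand_in(): hands the job in; it is judged then, once.
Trained networks look in a picture, given as the dict that the camera call returned (one of the last four; its "shot" number tells which), for a name from the list of things; names that differ only in an ending like _2 or _b are one class to them, and where a whole thing is asked for, a point or a joint stands for the part that bears it (a point fixed in the world has none). Each returns a list of dicts, best first, with "confidence" (0 to 1); they miss things now and then, are a little off and sometimes report something else, mostly with a low value. They report only what shows in the picture. A call takes as long as a camera call. They do not tell look-alikes from the thing itself.
- env.spot_in(thing, picture): "centre" ([x, y, z] in m, in world coordinates, good to about 4 mm: the middle of the surface that is visible of it).
- env.regions_of(thing, picture): "mask" (480x640 bool, what is visible of it).
- env.landmark_of(thing, picture): "centre" ([x, y, z] in m, in world coordinates, good to about 4 mm: a listed point, or the origin of a listed thing).
The state is a dict: "clock": time; "joint_pos": joint angles; "qvel": joint speeds; "tau": joint torques, N m; "tcp_pos": TCP position; "orientation": TCP orientation; "wrist_force": force on the tool from outside, world axes, zero at the start; "ft_torque": the same for the moment, N m; "finger_gap": finger opening in m; "grip_force": force on a finger pad.
Only numpy, scipy, OpenCV 4.12 (cv2) and the standard library are available. Lean on these libraries where they do the work, as an engineer would, in place of code of your own. Each camera call takes 0.05 s, during which the arm holds its last target. There are 200 camera calls.

## Working session

There is one attempt and no reset: what is moved stays moved. The work goes in short steps, Python scripts to look and compute and a tool call to move; the robot and the scene stay as the last step left them, time stands still between calls to the robot, and variables do not carry over. Pictures are saved under pics/ and viewed, at most 14 in all, crops included, and the job is handed in when it is done.

Besides the shell and the picture viewer there is one more tool, called in YAML: its name, and indented under it one key for each argument. move_arm: Moves the arm, as the interface text tells. Its arguments: {"type":"object","properties":{"targets":{"type":"array","items":{"type":"array"}},"squeeze":{"type":"number"}},"required":["targets"]}

```bash
mkdir -p pics; ls
python3 - <<'E'
from workcell import env
import cv2
s=env.get_state();print(s['clock'],s['tcp_pos'],s['orientation'],s['finger_gap'])
for n in ['top','scene']:
    p=env.read_camera(n);cv2.imwrite(f'pics/{n}0.png',p['pixels'][:,:,::-1]);print(n,p['fovy'],p['cx'],p['cy'],p['extrinsics'].round(4).tolist() if hasattr(p['extrinsics'],'round') else p['extrinsics'])
    for t in ['egg_white','egg_cream','egg_brown','egg_dark','seat_a','beaker','colour_meter']:
        for f in ([env.landmark_of] if n=='top' else [env.landmark_of]):
            print(t,[([round(float(v),3) for v in d['centre']],round(d['confidence'],2)) for d in f(t,p)])
E
```

```text
pics
0.0 [ 0.2435827  -0.52029403  0.23037392] [-9.23137194e-04  9.76141244e-01  2.17134544e-01 -9.41537797e-05] 0.08546476322828062
top 56.06779733147221 319.0551270466109 243.71477929381712 [[0.0141, -0.9993, 0.0359, -0.0422], [0.9909, 0.0187, 0.1329, -0.5068], [-0.1335, 0.0337, 0.9905, -1.0388], [0.0, 0.0, 0.0, 1.0]]
egg_white [([0.476, 0.096, 0.032], 0.84), ([0.422, 0.228, 0.024], 0.74), ([0.371, 0.062, 0.018], 0.67)]
egg_cream [([0.454, -0.282, 0.026], 0.79), ([0.608, -0.523, -0.004], 0.4), ([0.622, -0.132, 0.006], 0.18)]
egg_brown [([0.44, 0.316, 0.029], 0.72), ([0.615, -0.061, 0.005], 0.59)]
egg_dark [([0.615, 0.017, 0.007], 0.63), ([0.451, -0.122, 0.032], 0.54)]
seat_a [([0.627, -0.211, 0.008], 0.79), ([0.618, -0.135, 0.005], 0.77), ([0.617, -0.058, 0.005], 0.74), ([0.616, 0.017, 0.008], 0.56)]
beaker [([0.5, 0.205, -0.0], 0.88), ([0.453, -0.281, 0.03], 0.37)]
colour_meter [([0.61, -0.523, -0.002], 0.97)]
scene 49.48622431222999 320.062704531282 235.63327892972546 [[-0.3621, 0.9322, -0.0005, 0.205], [-0.8057, -0.3127, 0.503, 0.3644], [0.4687, 0.1825, 0.8643, -1.6195], [0.0, 0.0, 0.0, 1.0]]
egg_white [([0.474, 0.1, 0.033], 0.84), ([0.425, 0.219, 0.023], 0.73), ([0.367, 0.059, 0.025], 0.67), ([0.5, 0.204, -0.002], 0.21)]
egg_cream [([0.456, -0.281, 0.028], 0.58)]
egg_brown [([0.443, 0.315, 0.027], 0.74), ([0.608, -0.527, 0.001], 0.41)]
egg_dark [([0.452, -0.126, 0.031], 0.58)]
seat_a [([0.625, -0.212, 0.001], 0.66), ([0.622, -0.134, 0.004], 0.55), ([0.616, 0.011, 0.0], 0.5)]
beaker [([0.503, 0.202, -0.0], 0.56), ([0.617, 0.015, 0.004], 0.29)]
colour_meter [([0.609, -0.528, 0.0], 0.97)]
```

View pics/top0.png

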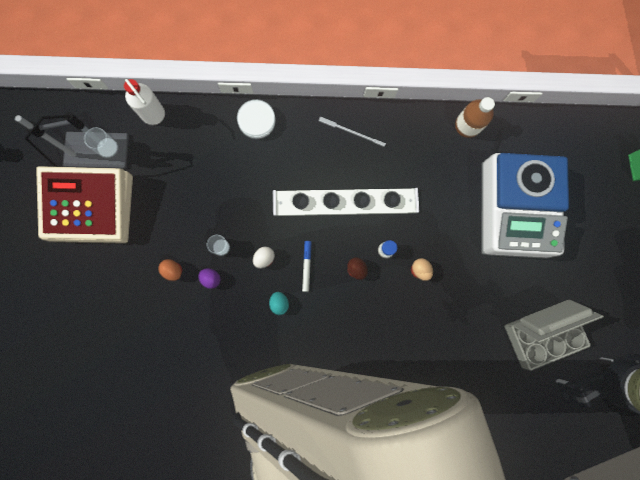

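View pics/scene0.png

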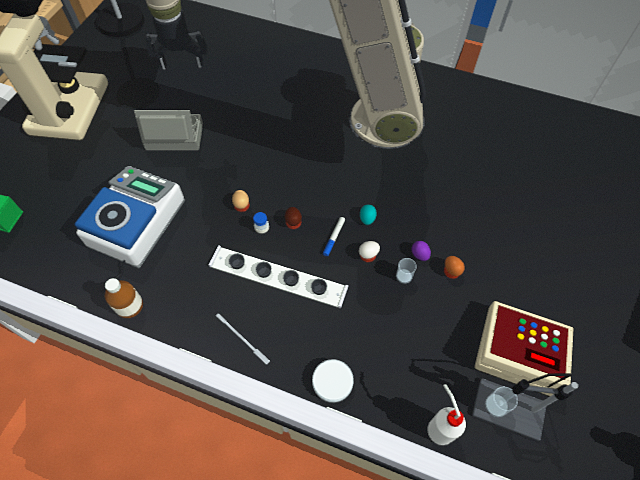

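Top view (column, row):
- Eggs: brown (170,270), white (263,257), dark (357,268), cream (422,269).
- Look-alikes to ignore: purple (208,278) and teal (279,303).
- Leave alone: beaker (218,245), jar (388,249).
- Seats: columns 300–392, row 200.
- The colour meter (525,205) is on the right (y<0), so white goes to seat d, cream to c, brown to b and dark to a.

Next I'll measure yaw and positions.

```bash
cat > h.py <<'E'
import numpy as np, cv2
from scipy.spatial.transform import Rotation as R
from workcell import env
def cam_world(p, s=None):
    """camera->world 4x4"""
    if 'extrinsics' in p: return np.linalg.inv(np.array(p['extrinsics']))
    q=s['orientation']; T=np.eye(4); T[:3,:3]=R.from_quat([*q[1:],q[0]]).as_matrix(); T[:3,3]=s['tcp_pos']
    return T@np.array(p['mount'])
def rays(p,uv,s=None):
    f=240/np.tan(np.radians(p['fovy'])/2); uv=np.asarray(uv,float)
    d=np.c_[(uv[:,0]-p['cx'])/f,-(uv[:,1]-p['cy'])/f,-np.ones(len(uv))]
    T=cam_world(p,s); return T[:3,3], d@T[:3,:3].T
def onplane(p,uv,z,s=None):
    o,d=rays(p,uv,s); return o+d*((z-o[2])/d[:,2])[:,None]
def egg(p,mask,z=.03,s=None):
    """centre xy and yaw (deg, mod 180) of long axis, aspect"""
    v,u=np.nonzero(mask); uv=np.c_[u,v]
    o,d=rays(p,uv,s); d/=np.linalg.norm(d,axis=1)[:,None]
    r=d.mean(0); r/=np.linalg.norm(r); q=d-np.outer(d@r,r)
    w,V=np.linalg.eigh(np.cov(q.T)); e=V[:,2]; a=e-r*e[2]/r[2]
    c=onplane(p,[uv.mean(0)],z,s)[0]
    return c[:2].round(4), round(np.degrees(np.arctan2(a[1],a[0]))%180,1), round(float((w[2]/w[1])**.5),2)
def go(x,y,z,close=None):
    """shift in mm and turn in 10deg units; close = wanted world yaw (deg, mod 180) of closing axis"""
    s=env.get_state(); q=s['orientation']; r=R.from_quat([*q[1:],q[0]])
    dv=r.inv().apply(np.array([x,y,z])-s['tcp_pos'])*1000
    a=None
    if close is not None:
        # target rotation: z exactly down, y axis on yaw close
        best=[]
        for k in (0,180):
            t=np.radians(close+k); yv=np.array([np.cos(t),np.sin(t),0]); zv=np.array([0,0,-1.]); xv=np.cross(yv,zv)
            best.append((r.inv()*R.from_matrix(np.c_[xv,yv,zv])).as_rotvec())
        a=[(np.degrees(b)/10).round(2).tolist() for b in best]
    return dv.round(1).tolist(), a
E
python3 - <<'E'
from h import *
s=env.get_state(); print(s['joint_pos'])
for n in ['top','scene']:
    p=env.read_camera(n)
    for t,c in [('egg_white',(.475,.098)),('egg_cream',(.455,-.281)),('egg_brown',(.441,.316)),('egg_dark',(.452,-.124))]:
        for d in env.regions_of(t,p):
            e=egg(p,d['mask'])
            if np.hypot(*(e[0]-c))<.03: print(n,t,e,d['mask'].sum())
    u=env.regions_of('seat_a',p); print([onplane(p,[np.argwhere(d['mask']).mean(0)[::-1]],.02)[0].round(3).tolist() for d in u])
    if n=='top': print(onplane(p,[[388,249],[218,245]],.05).round(3), onplane(p,[[274,203],[418,201]],.012).round(3))
E
```

```text
[-1.27258242e+00  3.13127978e-01  4.61319484e-02  1.30360133e+00
  1.38479707e-05  1.43116840e+00]
top egg_white (array([0.4742, 0.0971]), np.float64(141.7), 1.31) 333
top egg_cream (array([ 0.4534, -0.2829]), np.float64(28.6), 1.28) 307
top egg_brown (array([0.4407, 0.3153]), np.float64(43.6), 1.23) 372
top egg_dark (array([ 0.4515, -0.1268]), np.float64(33.4), 1.23) 347
[[0.623, -0.138, 0.02], [0.625, -0.213, 0.02], [0.619, -0.063, 0.02]]
[[ 0.496 -0.196  0.05 ]
 [ 0.498  0.202  0.05 ]] [[ 0.609  0.077  0.012]
 [ 0.622 -0.279  0.012]]
scene egg_white (array([0.4754, 0.1017]), np.float64(140.5), 1.2) 289
scene egg_cream (array([ 0.4525, -0.2772]), np.float64(29.1), 1.25) 251
scene egg_brown (array([0.441 , 0.3204]), np.float64(46.9), 1.21) 310
scene egg_dark (array([ 0.4517, -0.1227]), np.float64(27.5), 1.19) 276
[[0.626, -0.208, 0.02], [0.618, -0.058, 0.02], [0.617, 0.017, 0.02], [0.623, -0.134, 0.02]]
```

```bash
python3 -c "
from h import *
print(go(.453,-.280,.15,119))"
```

```text
([291.6, -129.4, 81.3], [[0.0, -0.0, 17.61], [0.0, 0.0, -0.39]])
```

move_arm:
  targets:
    - [[58, -26, 16], [0, 0, -0.1], -0.45]
    - [[116, -52, 32], [0, 0, -0.2], -0.45]
    - [[175, -78, 48], [0, 0, -0.4], -0.45]
    - [[233, -104, 65], [0, 0, -0.4], -0.45]
    - [[288, -128, 81], [0, 0, -0.4], -0.45]
  squeeze: 25

```text
clock: 2.02
tcp_pos: [0.4433, -0.2908, 0.1535]
orientation: [0.0, 0.968, 0.251, 0.0]
wrist_force: [1.0, -1.3, 0.2]
finger_gap: 0.0623
grip_force: 0.0
```

Run:
```python
from h import *
s=env.get_state();p=env.read_camera('wrist');cv2.imwrite('pics/w1.png',p['pixels'][:,:,::-1])
print(s['tcp_pos'],s['qvel'].round(2) if hasattr(s['qvel'],'round') else s['qvel'],s['finger_gap'])
for d in env.regions_of('egg_cream',p): print(egg(p,d['mask'],.03,s),d['confidence'])
print(go(.453,-.280,.008,119))
```

```text
[ 0.44329756 -0.29078664  0.15346153] [ 0.93  0.16 -0.12 -0.28 -0.    0.92] 0.06227406878948164
(array([ 0.4531, -0.2803]), np.float64(35.6), 1.22) 0.8
([11.1, -1.1, 144.0], [[0.0, -0.03, -17.95], [-0.02, -0.0, 0.05]])
```

View pics/w1.png

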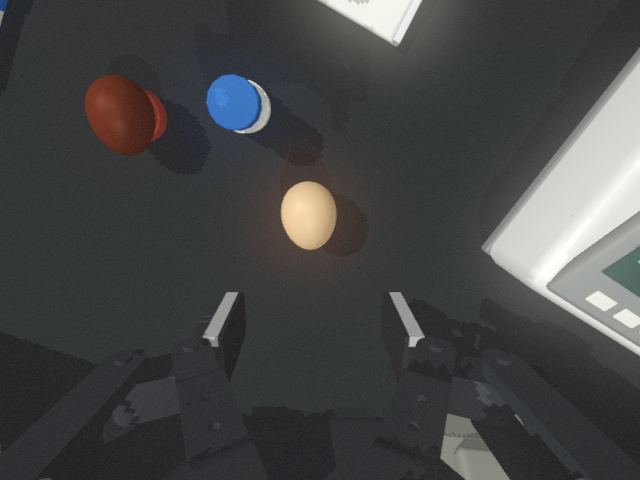

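Wrist view: cream egg at (308,215), jar at (235,103), dark egg at (120,115). The position agrees, so I'll descend.

move_arm:
  targets:
    - [[4, -1, 50], [0, 0, 0], -0.45]
    - [[4, -1, 100], [0, 0, 0], -0.45]
    - [[4, -1, 130], [0, 0, 0], -0.45]
    - [[4, -1, 141], [0, 0, 0], -0.45]
    - [[4, -1, 141], [0, 0, 0], -0.45]

```text
clock: 2.75
tcp_pos: [0.4449, -0.2898, 0.0127]
orientation: [-0.0, 0.968, 0.251, -0.0]
wrist_force: [-0.9, -0.1, 0.5]
finger_gap: 0.0618
grip_force: 0.0
```

move_arm:
  targets:
    - [[0, 0, 0], [0, 0, 0], 0.3]
    - [[0, 0, 0], [0, 0, 0], 0.6]
    - [[0, 0, 0], [0, 0, 0], 0.6]
    - [[0, 0, 0], [0, 0, 0], 0.6]
    - [[0, 0, 0], [0, 0, 0], 0.6]

```text
clock: 3.38
tcp_pos: [0.4448, -0.2888, 0.0144]
orientation: [-0.0, 0.968, 0.251, 0.0]
wrist_force: [-3.6, 4.8, 5.9]
finger_gap: 0.0417
grip_force: 24.3
```

move_arm:
  targets:
    - [[0, 0, 0], [0, 0, 0], -0.45]
    - [[0, 0, 0], [0, 0, 0], -0.45]
    - [[0, 0, 0], [0, 0, 0], -0.45]
    - [[0, 0, 0], [0, 0, 0], -0.45]

```text
clock: 3.88
tcp_pos: [0.4452, -0.2895, 0.0126]
orientation: [0.0, 0.968, 0.251, 0.0]
wrist_force: [0.5, 0.0, -0.3]
finger_gap: 0.0617
grip_force: 0.0
```

Run:
```python
from h import *
s=env.get_state();p=env.read_camera('wrist');cv2.imwrite('pics/w2.png',p['pixels'][:,:,::-1])
print(s['tcp_pos'],s['finger_gap'])
for n in ['top','scene']:
  p=env.read_camera(n)
  for d in env.regions_of('egg_cream',p): print(egg(p,d['mask'],.03,s),d['confidence'])
print(go(.453,-.280,.008,119))
```

```text
[ 0.44524103 -0.2895114   0.01264249] 0.06167121510392708
(array([ 0.4623, -0.2724]), np.float64(140.9), 1.79) 0.7
(array([ 0.4548, -0.2784]), np.float64(33.8), 1.21) 0.52
(array([0.4769, 0.1012]), np.float64(137.9), 1.2) 0.16
([11.5, -4.3, 4.5], [[-0.0, -0.0, -17.99], [-0.0, 0.0, 0.01]])
```

View pics/w2.png

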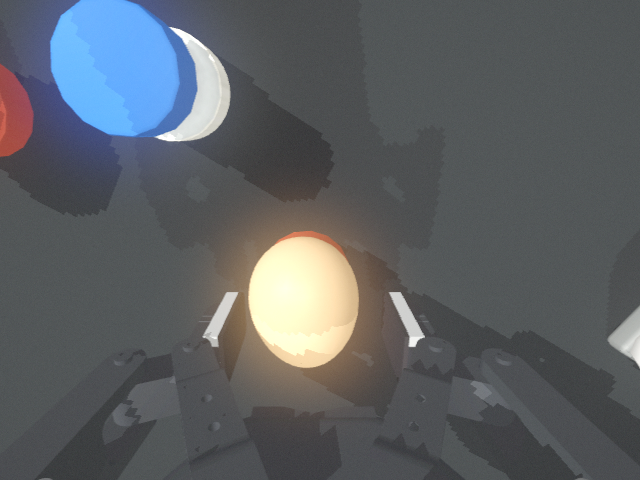

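Egg at (303,300) still sits in its ring; the fingers (222 and 405) are about 12 mm short along its axis. I'll correct and grip.

move_arm:
  targets:
    - [[6, -2, 4], [0, 0, 0], -0.45]
    - [[12, -3, 4], [0, 0, 0], -0.45]
    - [[12, -3, 4], [0, 0, 0], 0.6]
    - [[12, -3, 4], [0, 0, 0], 0.6]
    - [[12, -3, 4], [0, 0, 0], 0.6]

```text
clock: 4.75
tcp_pos: [0.4545, -0.2807, 0.0087]
orientation: [-0.0, 0.968, 0.251, 0.0]
wrist_force: [2.6, 2.4, -0.0]
finger_gap: 0.0426
grip_force: 25.4
```

move_arm:
  targets:
    - [[0, 0, 0], [0, 0, 0], 0.6]
    - [[0, 0, -10], [0, 0, 0], 0.6]
    - [[0, 0, -30], [0, 0, 0], 0.6]
    - [[0, 0, -70], [0, 0, 0], 0.6]
    - [[0, 0, -100], [0, 0, 0], 0.6]

```text
clock: 5.38
tcp_pos: [0.4541, -0.2815, 0.1107]
orientation: [0.001, 0.968, 0.251, -0.0]
wrist_force: [0.1, -0.4, -0.9]
finger_gap: 0.0426
grip_force: 25.6
```

Run:
```python
from h import *
s=env.get_state();p=env.read_camera('wrist');cv2.imwrite('pics/w3.png',p['pixels'][:,:,::-1])
print(s['tcp_pos'],s['finger_gap'],s['grip_force'])
print(go(.622,-.135,.11,2.4))
```

```text
[ 0.45407629 -0.2814756   0.11068281] 0.04258116526988321 25.574224591255188
([217.1, -48.5, 4.6], [[0.04, 0.01, -6.33], [0.02, -0.04, 11.67]])
```

View pics/w3.png

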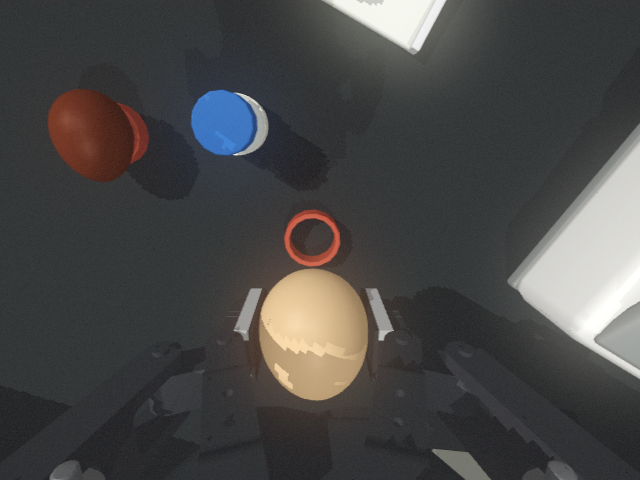

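Cream egg is held centred at (314,335); its ring at (312,238) is empty. Moving it to the seat.

move_arm:
  targets:
    - [[43, -10, 1], [0, 0, -1.05], 0.6]
    - [[87, -20, 2], [0, 0, -2.1], 0.6]
    - [[130, -29, 3], [0, 0, -3.15], 0.6]
    - [[174, -39, 4], [0, 0, -4.2], 0.6]
    - [[217, -48, 4], [0, 0, -5.25], 0.6]

```text
clock: 6.05
tcp_pos: [0.6212, -0.1328, 0.1049]
orientation: [0.0, 0.755, 0.655, -0.0]
wrist_force: [-0.2, -0.5, -0.8]
finger_gap: 0.0425
grip_force: 25.6
```

move_arm:
  targets:
    - [[0, 0, 0], [0, 0, -1.05], 0.6]
    - [[0, 0, 0], [0, 0, -1.08], 0.6]
    - [[0, 0, 0], [0, 0, -1.08], 0.6]
    - [[0, 0, 0], [0, 0, -1.08], 0.6]

```text
clock: 6.55
tcp_pos: [0.62, -0.1341, 0.1048]
orientation: [0.0, 0.693, 0.721, -0.0]
wrist_force: [-0.6, -0.2, -0.3]
finger_gap: 0.043
grip_force: 25.7
```

```bash
cat >> h.py <<'E'
def held(name,p,s):
    """held egg centre in tool xy (mm), taken 24 mm behind the TCP, and its long-axis yaw in world"""
    M=np.array(p['mount']); out=[]
    for d in env.regions_of(name,p):
        if d['mask'].sum()<3000: continue
        v,u=np.nonzero(d['mask']); uv=np.array([[(u.min()+u.max())/2,(v.min()+v.max())/2]])
        f=240/np.tan(np.radians(p['fovy'])/2)
        r=M[:3,:3]@np.array([(uv[0,0]-p['cx'])/f,-(uv[0,1]-p['cy'])/f,-1]); o=M[:3,3]
        out.append(((o+r*((-.024-o[2])/r[2]))*1000).round(1).tolist()+[round(d['confidence'],2),egg(p,d['mask'],.1,s)[1]])
    return out
E
python3 - <<'E'
from h import *
s=env.get_state();p=env.read_camera('wrist');cv2.imwrite('pics/w4.png',p['pixels'][:,:,::-1])
print(s['tcp_pos'],s['finger_gap'],s['grip_force'],held('egg_cream',p,s))
print([(onplane(p,[np.argwhere(d['mask']).mean(0)[::-1]],.02,s)[0].round(4).tolist(),d['mask'].sum(),round(d['confidence'],2)) for d in env.regions_of('seat_a',p)])
print(go(.622,-.135,.018,2.4))
E
```

```text
[ 0.62004598 -0.13409929  0.1048202 ] 0.0429964937300129 25.656531751155853 [[0.3, 0.4, -24.0, 0.57, np.float64(96.7)]]
[([0.6183, -0.0587, 0.02], np.int64(3489), 0.96), ([0.6216, -0.1333, 0.02], np.int64(2374), 0.9), ([0.6153, 0.0078, 0.02], np.int64(2301), 0.63)]
([-1.1, 1.7, 86.8], [[0.0, 0.0, -0.01], [0.0, -0.0, 17.99]])
```

View pics/w4.png

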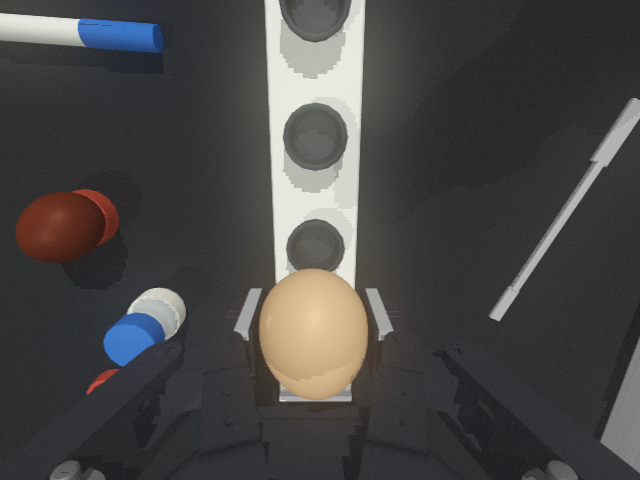

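Cup c at about (315,250) and b at (315,135) line up with the measured seats, and the held egg (313,333) is centred. Lowering.

move_arm:
  targets:
    - [[-1, 2, 35], [0, 0, 0], 0.6]
    - [[-1, 2, 60], [0, 0, 0], 0.6]
    - [[-1, 2, 75], [0, 0, 0], 0.6]
    - [[-1, 2, 84], [0, 0, 0], 0.6]
    - [[-1, 2, 86], [0, 0, 0], 0.6]

```text
clock: 7.32
tcp_pos: [0.6224, -0.1345, 0.0188]
orientation: [-0.0, 0.692, 0.722, -0.0]
wrist_force: [-3.1, 1.1, 3.8]
finger_gap: 0.0423
grip_force: 26.0
```

move_arm:
  targets:
    - [[0, 0, 0], [0, 0, 0], 0.6]
    - [[0, 0, 0], [0, 0, 0], 0.6]

```text
clock: 7.58
tcp_pos: [0.6225, -0.1344, 0.0191]
orientation: [0.0, 0.692, 0.722, -0.0]
wrist_force: [-2.1, 0.4, -0.1]
finger_gap: 0.0424
grip_force: 26.1
```

move_arm:
  targets:
    - [[0, 0, 0], [0, 0, 0], -0.15]
    - [[0, 0, 0], [0, 0, 0], -0.45]
    - [[0, 0, 0], [0, 0, 0], -0.45]
    - [[0, 0, -30], [0, 0, 0], -0.45]
    - [[0, 0, -90], [0, 0, 0], -0.45]

```text
clock: 8.2
tcp_pos: [0.6203, -0.1337, 0.1066]
orientation: [-0.003, 0.692, 0.722, -0.001]
wrist_force: [0.5, -0.3, 0.4]
finger_gap: 0.062
grip_force: 0.0
```

Run:
```python
from h import *
s=env.get_state();p=env.read_camera('wrist')
print(s['tcp_pos'])
for d in env.regions_of('egg_cream',p): print(egg(p,d['mask'],.04,s),d['confidence'])
for d in env.regions_of('egg_dark',p): print(egg(p,d['mask'],.03,s),d['confidence'])
print(go(.4516,-.125,.109,121))
```

```text
[ 0.62034807 -0.13365718  0.10657029]
(array([ 0.4507, -0.1236]), np.float64(33.8), 1.12) 0.96
([17.7, -173.4, 2.6], [[0.01, 0.06, -11.86], [0.05, -0.01, 6.14]])
```

move_arm:
  targets:
    - [[4, -35, 0], [0, 0, 1.0], -0.45]
    - [[7, -70, 0], [0, 0, 2.05], -0.45]
    - [[11, -105, 0], [0, 0, 3.1], -0.45]
    - [[15, -140, 0], [0, 0, 4.15], -0.45]
    - [[18, -174, 0], [0, 0, 5.2], -0.45]

```text
clock: 8.98
tcp_pos: [0.4461, -0.1231, 0.1076]
orientation: [-0.0, 0.94, 0.342, -0.001]
wrist_force: [-0.7, -0.0, -0.4]
finger_gap: 0.0616
grip_force: 0.0
```

move_arm:
  targets:
    - [[0, 0, 0], [0, 0, 0.95], -0.45]
    - [[0, 0, 0], [0, 0, 0.95], -0.45]
    - [[0, 0, 0], [0, 0, 0.95], -0.45]
    - [[0, 0, 0], [0, 0, 0.95], -0.45]

```text
clock: 9.48
tcp_pos: [0.4482, -0.1236, 0.1084]
orientation: [-0.0, 0.964, 0.267, -0.0]
wrist_force: [-0.6, -0.0, -0.5]
finger_gap: 0.0618
grip_force: 0.0
```

Run:
```python
from h import *
s=env.get_state();p=env.read_camera('wrist')
print(s['tcp_pos'])
for d in env.regions_of('egg_dark',p): print(egg(p,d['mask'],.03,s),d['confidence'])
print(go(.451,-.1245,.008,121))
p=env.read_camera('top');cv2.imwrite('pics/t2.png',cv2.resize(p['pixels'][150:330,140:460,::-1],None,fx=2.4,fy=2.4))
for d in env.regions_of('egg_cream',p): print(egg(p,d['mask'],.04,s),d['confidence'])
```

```text
[ 0.44817694 -0.12364881  0.10835015]
(array([ 0.4525, -0.1237]), np.float64(33.0), 1.22) 0.62
([2.1, 2.2, 100.4], [[0.0, 0.0, 17.99], [-0.0, 0.0, -0.01]])
```

View pics/t2.png

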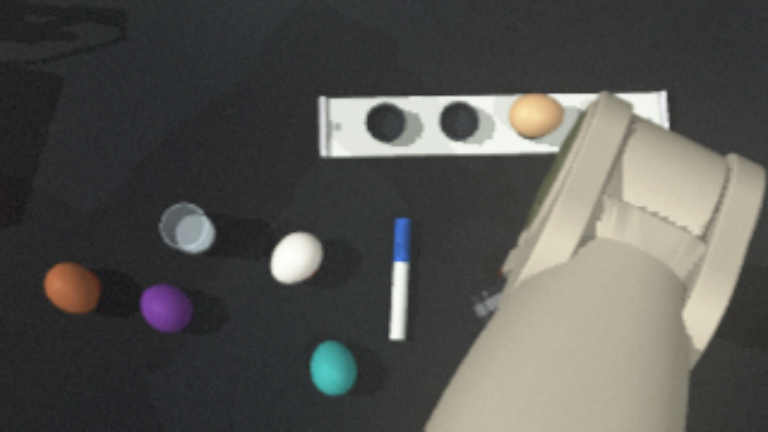

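Crop: cream egg sits in seat c at (537,115); seats b (460,120) and a (386,122) are empty. Picking the dark egg.

move_arm:
  targets:
    - [[3, 2, 45], [0, 0, 0], -0.45]
    - [[3, 2, 80], [0, 0, 0], -0.45]
    - [[3, 2, 100], [0, 0, 0], -0.45]
    - [[3, 2, 100], [0, 0, 0], -0.45]
    - [[3, 2, 100], [0, 0, 0], 0.3]

```text
clock: 10.3
tcp_pos: [0.4521, -0.1241, 0.0093]
orientation: [0.0, 0.964, 0.266, 0.0]
wrist_force: [0.3, -0.3, 0.4]
finger_gap: 0.0451
grip_force: 0.0
```

move_arm:
  targets:
    - [[0, 0, 0], [0, 0, 0], 0.6]
    - [[0, 0, 0], [0, 0, 0], 0.6]
    - [[0, 0, 0], [0, 0, 0], 0.6]
    - [[0, 0, -10], [0, 0, 0], 0.6]
    - [[0, 0, -40], [0, 0, 0], 0.6]

```text
clock: 10.92
tcp_pos: [0.4497, -0.1229, 0.0481]
orientation: [-0.002, 0.964, 0.266, -0.002]
wrist_force: [0.0, -0.6, -1.4]
finger_gap: 0.0423
grip_force: 25.6
```

move_arm:
  targets:
    - [[0, 0, -50], [0, 0, 0], 0.6]
    - [[0, 0, -60], [0, 0, 0], 0.6]
    - [[0, 0, -60], [0, 0, 0], 0.6]

```text
clock: 11.3
tcp_pos: [0.4518, -0.1239, 0.1093]
orientation: [0.0, 0.964, 0.266, 0.001]
wrist_force: [0.4, 0.0, -1.0]
finger_gap: 0.0428
grip_force: 25.7
```

Run:
```python
from h import *
s=env.get_state();p=env.read_camera('wrist')
print(s['tcp_pos'],s['finger_gap'],s['grip_force'],held('egg_dark',p,s))
print(go(.615,.0165,.108,2.4))
```

```text
[ 0.45181406 -0.12385993  0.10930597] 0.042830454696889626 25.662943124771118 [[1.8, -0.8, -24.0, 0.95, np.float64(32.3)]]
([212.9, -35.6, -0.6], [[-0.01, 0.0, -6.15], [0.0, 0.01, 11.85]])
```

move_arm:
  targets:
    - [[43, -7, 0], [0, 0, -1.02], 0.6]
    - [[86, -14, 0], [0, 0, -2.05], 0.6]
    - [[129, -21, 0], [0, 0, -3.1], 0.6]
    - [[171, -28, 0], [0, 0, -4.15], 0.6]
    - [[213, -36, 0], [0, 0, -5.2], 0.6]

```text
clock: 12.02
tcp_pos: [0.6155, 0.0175, 0.1062]
orientation: [-0.001, 0.748, 0.664, -0.001]
wrist_force: [0.0, 0.2, -0.2]
finger_gap: 0.0427
grip_force: 25.7
```

move_arm:
  targets:
    - [[0, 0, 0], [0, 0, -0.95], 0.6]
    - [[0, 0, 0], [0, 0, -0.95], 0.6]
    - [[0, 0, 0], [0, 0, -0.95], 0.6]
    - [[0, 0, 0], [0, 0, -0.95], 0.6]

```text
clock: 12.52
tcp_pos: [0.6152, 0.0159, 0.1083]
orientation: [-0.0, 0.693, 0.721, -0.0]
wrist_force: [-0.4, -0.5, -1.5]
finger_gap: 0.0424
grip_force: 25.7
```

Run:
```python
from h import *
s=env.get_state();p=env.read_camera('wrist')
print(s['tcp_pos'],s['finger_gap'],s['grip_force'],held('egg_dark',p,s))
print([(onplane(p,[np.argwhere(d['mask']).mean(0)[::-1]],.02,s)[0].round(4).tolist(),d['mask'].sum(),round(d['confidence'],2)) for d in env.regions_of('seat_a',p)])
print(go(.615,.015,.019,2.4))
```

```text
[0.61524767 0.01594512 0.10828824] 0.042402450162270705 25.71537584066391 []
[([0.6152, 0.0173, 0.02], np.int64(2279), 0.93), ([0.622, -0.1199, 0.02], np.int64(391), 0.84)]
([-1.0, -0.7, 89.8], [[0.0, 0.0, -0.01], [0.0, -0.0, 17.99]])
```

move_arm:
  targets:
    - [[-1, 0, 35], [0, 0, 0], 0.6]
    - [[-1, 0, 62], [0, 0, 0], 0.6]
    - [[-1, 0, 78], [0, 0, 0], 0.6]
    - [[-1, 0, 87], [0, 0, 0], 0.6]
    - [[-1, 0, 89], [0, 0, 0], 0.6]

```text
clock: 13.3
tcp_pos: [0.6159, 0.015, 0.0201]
orientation: [0.0, 0.692, 0.722, -0.0]
wrist_force: [-3.0, -2.3, 5.5]
finger_gap: 0.0428
grip_force: 26.1
```

move_arm:
  targets:
    - [[0, 0, 0], [0, 0, 0], 0.6]
    - [[0, 0, 0], [0, 0, 0], 0.6]

```text
clock: 13.55
tcp_pos: [0.6162, 0.0152, 0.0204]
orientation: [0.0, 0.692, 0.722, 0.0]
wrist_force: [-1.9, -2.3, 2.6]
finger_gap: 0.0422
grip_force: 26.0
```

Contact felt; releasing and rising.

move_arm:
  targets:
    - [[0, 0, 0], [0, 0, 0], -0.15]
    - [[0, 0, 0], [0, 0, 0], -0.45]
    - [[0, 0, 0], [0, 0, 0], -0.45]
    - [[0, 0, -30], [0, 0, 0], -0.45]
    - [[0, 0, -90], [0, 0, 0], -0.45]

```text
clock: 14.18
tcp_pos: [0.6136, 0.0157, 0.1076]
orientation: [-0.003, 0.692, 0.722, -0.002]
wrist_force: [1.0, -0.8, 0.4]
finger_gap: 0.0621
grip_force: 0.0
```

Run:
```python
from h import *
s=env.get_state()
print(go(.475,.099,.109,51))
```

```text
([89.0, -135.0, -0.5], [[-0.03, -0.02, -4.86], [-0.03, 0.04, 13.14]])
```

move_arm:
  targets:
    - [[18, -27, 0], [0, 0, -1.0], -0.45]
    - [[36, -54, 0], [0, 0, -2.0], -0.45]
    - [[53, -81, 0], [0, 0, -3.0], -0.45]
    - [[71, -109, 0], [0, 0, -4.0], -0.45]
    - [[89, -136, 0], [0, 0, -4.86], -0.45]

```text
clock: 14.8
tcp_pos: [0.4754, 0.0992, 0.1097]
orientation: [0.0, 0.332, 0.943, 0.0]
wrist_force: [-0.7, 1.2, -0.3]
finger_gap: 0.0618
grip_force: 0.0
```

move_arm:
  targets:
    - [[0, 0, 0], [0, 0, 0], -0.45]
    - [[0, 0, 0], [0, 0, 0], -0.45]
    - [[0, 0, 0], [0, 0, 0], -0.45]

```text
clock: 15.18
tcp_pos: [0.4774, 0.0983, 0.1097]
orientation: [0.0, 0.335, 0.942, 0.0]
wrist_force: [-0.0, -0.4, 0.1]
finger_gap: 0.062
grip_force: 0.0
```

Run:
```python
from h import *
s=env.get_state();p=env.read_camera('wrist');cv2.imwrite('pics/w5.png',p['pixels'][:,:,::-1])
print(s['tcp_pos'])
for d in env.regions_of('egg_white',p): print(egg(p,d['mask'],.03,s),d['confidence'])
print(go(.475,.099,.008,51))
p=env.read_camera('top')
for d in env.regions_of('egg_dark',p): print(egg(p,d['mask'],.04,s),d['confidence'])
```

```text
[0.47739957 0.09829402 0.10972324]
(array([0.3672, 0.0644]), np.float64(21.8), 1.25) 0.9
(array([0.4748, 0.1008]), np.float64(138.5), 1.25) 0.82
(array([0.4221, 0.2257]), np.float64(51.9), 1.16) 0.82
([2.1, -0.7, 101.5], [[0.0, 0.0, -0.01], [0.0, -0.0, 17.99]])
(array([0.6156, 0.0107]), np.float64(97.3), 1.22) 0.69
```

View pics/w5.png

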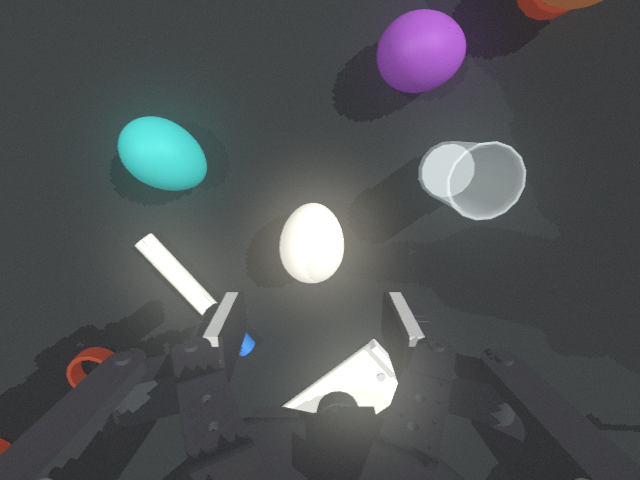

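White egg at (312,243), with the beaker at (485,178) well clear. Picking it.

move_arm:
  targets:
    - [[3, 0, 45], [0, 0, 0], -0.45]
    - [[3, 0, 80], [0, 0, 0], -0.45]
    - [[3, 0, 101], [0, 0, 0], -0.45]
    - [[3, 0, 101], [0, 0, 0], -0.45]
    - [[3, 0, 101], [0, 0, 0], 0.3]

```text
clock: 16.0
tcp_pos: [0.4747, 0.1004, 0.0093]
orientation: [0.0, 0.334, 0.943, 0.0]
wrist_force: [-0.8, -2.1, 1.3]
finger_gap: 0.0449
grip_force: 0.5
```

move_arm:
  targets:
    - [[0, 0, 0], [0, 0, 0], 0.6]
    - [[0, 0, 0], [0, 0, 0], 0.6]
    - [[0, 0, 0], [0, 0, 0], 0.6]
    - [[0, 0, -10], [0, 0, 0], 0.6]
    - [[0, 0, -40], [0, 0, 0], 0.6]

```text
clock: 16.62
tcp_pos: [0.473, 0.1011, 0.0483]
orientation: [-0.001, 0.334, 0.943, 0.0]
wrist_force: [1.4, -0.3, -0.3]
finger_gap: 0.0423
grip_force: 25.6
```

move_arm:
  targets:
    - [[0, 0, -60], [0, 0, 0], 0.6]
    - [[0, 0, -80], [0, 0, 0], 0.6]
    - [[0, 0, -80], [0, 0, 0], 0.6]

```text
clock: 17.0
tcp_pos: [0.476, 0.1012, 0.1309]
orientation: [0.002, 0.334, 0.943, 0.001]
wrist_force: [0.4, -0.5, -0.6]
finger_gap: 0.0428
grip_force: 25.7
```

Run:
```python
from h import *
s=env.get_state();p=env.read_camera('wrist')
print(s['tcp_pos'],s['finger_gap'],s['grip_force'],held('egg_white',p,s))
print(go(.6252,-.209,.128,2.4))
```

```text
[0.47596255 0.10116665 0.13092351] 0.04279531864145142 25.711880922317505 [[98.7, 31.5, -24.0, 0.89, np.float64(53.8)], [1.8, 1.5, -24.0, 0.68, np.float64(139.7)], [70.2, -47.1, -24.0, 0.65, np.float64(21.6)]]
([-312.7, -145.5, -0.0], [[0.0, -0.0, 4.86], [0.0, 0.0, -13.14]])
```

move_arm:
  targets:
    - [[-45, -21, 0], [0, 0, 1.0], 0.6]
    - [[-95, -44, 0], [0, 0, 2.0], 0.6]
    - [[-146, -68, 0], [0, 0, 3.0], 0.6]
    - [[-196, -91, 0], [0, 0, 4.0], 0.6]
    - [[-246, -115, 0], [0, 0, 4.86], 0.6]

```text
clock: 17.73
tcp_pos: [0.5923, -0.1447, 0.1262]
orientation: [-0.002, 0.694, 0.72, -0.0]
wrist_force: [0.2, 0.2, -0.7]
finger_gap: 0.0423
grip_force: 25.7
```

Run:
```python
from h import *
s=env.get_state()
print(s['tcp_pos'],go(.6252,-.209,.108,2.4))
```

```text
[ 0.59229601 -0.14471031  0.12623471] ([-65.5, 30.6, 18.0], [[-0.02, -0.01, -0.03], [-0.02, 0.03, 17.97]])
```

move_arm:
  targets:
    - [[-35, 15, 5], [0, 0, 0], 0.6]
    - [[-66, 31, 18], [0, 0, 0], 0.6]
    - [[-66, 31, 18], [0, 0, 0], 0.6]
    - [[-66, 31, 18], [0, 0, 0], 0.6]

```text
clock: 18.23
tcp_pos: [0.6252, -0.2074, 0.1087]
orientation: [-0.002, 0.692, 0.722, -0.0]
wrist_force: [0.3, -0.0, -0.8]
finger_gap: 0.0426
grip_force: 25.7
```

Run:
```python
from h import *
s=env.get_state();p=env.read_camera('wrist');cv2.imwrite('pics/w6.png',p['pixels'][:,:,::-1])
print(s['tcp_pos'],s['finger_gap'],s['grip_force'],held('egg_white',p,s))
print([(onplane(p,[np.argwhere(d['mask']).mean(0)[::-1]],.02,s)[0].round(4).tolist(),d['mask'].sum(),round(d['confidence'],2)) for d in env.regions_of('seat_a',p)])
print(go(.6244,-.211,.019,2.4))
for n,z in [('egg_cream',.04),('egg_dark',.04)]:
  for d in env.regions_of(n,p): print(n,egg(p,d['mask'],z,s),d['confidence'])
```

```text
[ 0.62515774 -0.20738374  0.10872361] 0.042586850318479384 25.71432888507843 [[2.6, 0.6, -24.0, 0.66, np.float64(89.9)]]
[([0.6186, -0.0653, 0.02], np.int64(2644), 0.98), ([0.6244, -0.2062, 0.02], np.int64(2051), 0.88)]
([-3.9, -1.8, 91.7], [[-0.0, -0.0, 0.01], [0.0, -0.0, -17.99]])
egg_cream (array([ 0.6218, -0.1342]), np.float64(98.4), 1.26) 0.97
egg_dark (array([ 0.6279, -0.2646]), np.float64(89.2), 1.22) 0.47
```

View pics/w6.png

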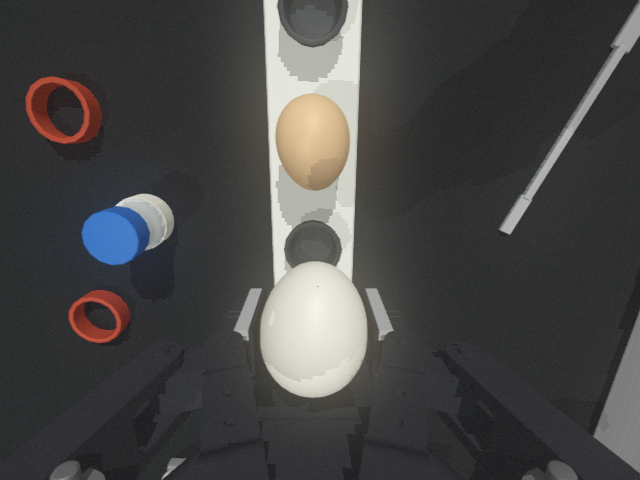

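Wrist view: cream egg at (313,142), well centred in seat c. The held white egg at (314,330) is above seat d (313,245). Lowering.

move_arm:
  targets:
    - [[-4, -1, 35], [0, 0, 0], 0.6]
    - [[-4, -1, 62], [0, 0, 0], 0.6]
    - [[-4, -1, 78], [0, 0, 0], 0.6]
    - [[-4, -1, 87], [0, 0, 0], 0.6]
    - [[-4, -1, 89], [0, 0, 0], 0.6]

```text
clock: 19.1
tcp_pos: [0.6256, -0.2122, 0.0217]
orientation: [0.0, 0.692, 0.722, 0.0]
wrist_force: [-0.5, 1.0, -0.3]
finger_gap: 0.0429
grip_force: 25.8
```

move_arm:
  targets:
    - [[0, 0, 0], [0, 0, 0], 0.6]
    - [[0, 0, 0], [0, 0, 0], 0.6]

```text
clock: 19.35
tcp_pos: [0.6263, -0.2127, 0.0226]
orientation: [0.001, 0.692, 0.722, 0.0]
wrist_force: [-0.2, -0.5, -0.8]
finger_gap: 0.0423
grip_force: 25.7
```

move_arm:
  targets:
    - [[1, -1, 2], [0, 0, 0], 0.6]
    - [[1, -1, 3], [0, 0, 0], 0.6]
    - [[1, -1, 3], [0, 0, 0], 0.6]
    - [[1, -1, 3], [0, 0, 0], 0.6]

```text
clock: 19.85
tcp_pos: [0.6264, -0.2126, 0.0219]
orientation: [0.003, 0.692, 0.722, 0.0]
wrist_force: [-0.8, -0.4, 10.8]
finger_gap: 0.0424
grip_force: 31.1
```

move_arm:
  targets:
    - [[0, 0, 0], [0, 0, 0], -0.15]
    - [[0, 0, 0], [0, 0, 0], -0.45]
    - [[0, 0, 0], [0, 0, 0], -0.45]
    - [[0, 0, -40], [0, 0, 0], -0.45]
    - [[0, 0, -100], [0, 0, 0], -0.45]

```text
clock: 20.48
tcp_pos: [0.6226, -0.2105, 0.1167]
orientation: [-0.003, 0.692, 0.722, -0.001]
wrist_force: [1.1, -1.0, 0.4]
finger_gap: 0.0617
grip_force: 0.0
```

Run:
```python
from h import *
s=env.get_state()
print(go(.441,.318,.12,135))
```

```text
([535.6, -159.5, -0.9], [[0.0, -0.04, -13.26], [-0.04, -0.0, 4.74]])
```

move_arm:
  targets:
    - [[55, -16, 0], [0, 0, 0.5], -0.45]
    - [[110, -33, 0], [0, 0, 1.0], -0.45]
    - [[165, -49, 0], [0, 0, 1.5], -0.45]
    - [[220, -66, 0], [0, 0, 2.0], -0.45]
    - [[275, -82, 0], [0, 0, 2.5], -0.45]

```text
clock: 21.1
tcp_pos: [0.5302, 0.0615, 0.1184]
orientation: [-0.0, 0.833, 0.553, -0.0]
wrist_force: [0.6, 0.2, 0.5]
finger_gap: 0.062
grip_force: 0.0
```

Run:
```python
from h import *
s=env.get_state()
print(s['tcp_pos'],s['joint_pos'],go(.441,.318,.12,135))
```

```text
[0.53023802 0.06153572 0.11842963] [-3.49138576e-02  2.95802162e-01 -2.63236081e-01  1.01182229e+00
  2.36759830e-05  1.93382854e+00] ([201.8, -181.7, -1.6], [[-0.0, -0.0, -15.78], [-0.0, 0.0, 2.22]])
```

move_arm:
  targets:
    - [[40, -36, 0], [0, 0, 0.5], -0.45]
    - [[80, -71, 0], [0, 0, 1.0], -0.45]
    - [[120, -107, 0], [0, 0, 1.5], -0.45]
    - [[160, -143, 0], [0, 0, 2.0], -0.45]
    - [[195, -176, 0], [0, 0, 2.22], -0.45]

```text
clock: 21.72
tcp_pos: [0.4428, 0.3094, 0.1184]
orientation: [0.0, 0.923, 0.384, -0.0]
wrist_force: [0.3, -0.5, -0.5]
finger_gap: 0.0619
grip_force: 0.0
```

move_arm:
  targets:
    - [[0, 0, 0], [0, 0, 0], -0.45]
    - [[0, 0, 0], [0, 0, 0], -0.45]
    - [[0, 0, 0], [0, 0, 0], -0.45]

```text
clock: 22.1
tcp_pos: [0.4441, 0.3065, 0.1185]
orientation: [0.0, 0.924, 0.383, -0.0]
wrist_force: [0.4, 0.0, 0.7]
finger_gap: 0.0624
grip_force: 0.0
```

Run:
```python
from h import *
s=env.get_state();p=env.read_camera('wrist');cv2.imwrite('pics/w7.png',p['pixels'][:,:,::-1])
print(s['tcp_pos'],s['joint_pos'][5])
c=None
for d in env.regions_of('egg_brown',p):
  e=egg(p,d['mask'],.03,s);print(e,d['confidence'])
  if np.hypot(*(e[0]-(.441,.318)))<.02:c=e
if c: print(go(*c[0],.008,c[1]+90))
p=env.read_camera('top')
for n in ['egg_dark','egg_cream','egg_white']:
  for d in env.regions_of(n,p): print(n,egg(p,d['mask'],.04,s),d['confidence'])
```

```text
[0.44413839 0.30654423 0.11845107] 2.810051844195382
(array([0.4409, 0.3184]), np.float64(45.2), 1.23) 0.81
([6.1, -10.8, 110.5], [[0.0, -0.0, 17.99], [0.0, 0.0, -0.01]])
egg_dark (array([0.6151, 0.0125]), np.float64(93.2), 1.29) 0.91
egg_cream (array([ 0.6214, -0.1383]), np.float64(100.4), 1.24) 0.84
egg_white (array([ 0.624 , -0.2132]), np.float64(90.1), 1.26) 0.87
egg_white (array([0.4222, 0.2198]), np.float64(58.2), 1.22) 0.73
egg_white (array([0.3661, 0.0582]), np.float64(12.4), 1.27) 0.71
```

View pics/w7.png

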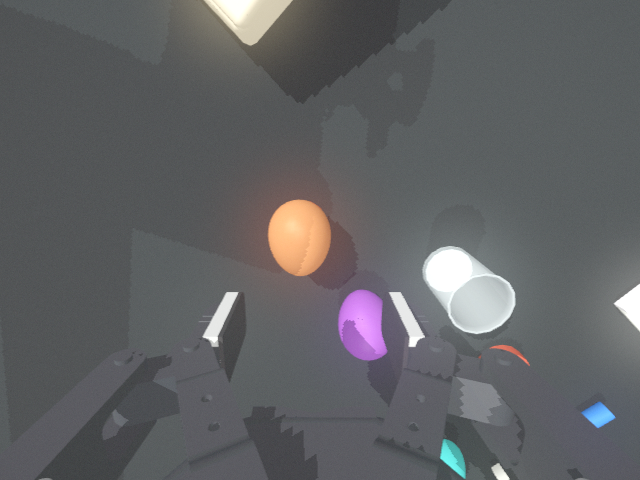

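Brown egg at (299,237), purple at (362,325) beside the path but clear. The three placed eggs all read seated. Picking brown.

move_arm:
  targets:
    - [[6, -11, 35], [0, 0, 0], -0.45]
    - [[6, -11, 75], [0, 0, 0], -0.45]
    - [[6, -11, 110], [0, 0, 0], -0.45]
    - [[6, -11, 110], [0, 0, 0], -0.45]
    - [[6, -11, 110], [0, 0, 0], 0.3]

```text
clock: 23.02
tcp_pos: [0.4409, 0.3198, 0.0097]
orientation: [0.0, 0.923, 0.384, 0.001]
wrist_force: [2.3, -3.3, 2.6]
finger_gap: 0.0453
grip_force: 3.1
```

move_arm:
  targets:
    - [[0, 0, 0], [0, 0, 0], 0.6]
    - [[0, 0, 0], [0, 0, 0], 0.6]
    - [[0, 0, 0], [0, 0, 0], 0.6]
    - [[0, 0, -10], [0, 0, 0], 0.6]
    - [[0, 0, -40], [0, 0, 0], 0.6]

```text
clock: 23.65
tcp_pos: [0.4391, 0.3197, 0.0489]
orientation: [-0.001, 0.923, 0.384, -0.001]
wrist_force: [-0.3, 0.4, -0.8]
finger_gap: 0.0427
grip_force: 25.6
```

move_arm:
  targets:
    - [[0, 0, -60], [0, 0, 0], 0.6]
    - [[0, 0, -80], [0, 0, 0], 0.6]
    - [[0, 0, -80], [0, 0, 0], 0.6]

```text
clock: 24.02
tcp_pos: [0.4416, 0.3211, 0.1318]
orientation: [-0.001, 0.923, 0.384, 0.003]
wrist_force: [0.4, -0.2, -0.7]
finger_gap: 0.0424
grip_force: 25.6
```

Run:
```python
from h import *
s=env.get_state();p=env.read_camera('wrist')
print(s['tcp_pos'],s['finger_gap'],s['grip_force'],held('egg_brown',p,s))
print(go(.6185,-.059,.128,2.4))
```

```text
[0.44161942 0.3210785  0.13176403] 0.04236790471163739 25.617177486419678 [[0.4, -0.4, -24.0, 0.74, np.float64(47.8)]]
([-142.8, 393.8, 0.3], [[-0.0, -0.0, -4.72], [-0.0, 0.0, 13.28]])
```

move_arm:
  targets:
    - [[-20, 55, 0], [0, 0, -0.8], 0.6]
    - [[-40, 110, 0], [0, 0, -1.6], 0.6]
    - [[-60, 165, 0], [0, 0, -2.4], 0.6]
    - [[-80, 220, 0], [0, 0, -3.2], 0.6]
    - [[-100, 275, 0], [0, 0, -4.0], 0.6]

```text
clock: 24.75
tcp_pos: [0.5641, 0.0533, 0.1267]
orientation: [-0.001, 0.735, 0.679, -0.001]
wrist_force: [0.5, 0.3, 0.5]
finger_gap: 0.0426
grip_force: 25.7
```

Run:
```python
from h import *
s=env.get_state()
print(s['tcp_pos'],go(.6185,-.059,.11,2.4))
```

```text
[0.56408419 0.0533476  0.12669719] ([-107.7, 63.2, 16.5], [[-0.02, -0.0, -0.69], [-0.01, 0.03, 17.31]])
```

move_arm:
  targets:
    - [[-35, 21, 0], [0, 0, -0.4], 0.6]
    - [[-70, 42, 5], [0, 0, -0.7], 0.6]
    - [[-104, 61, 15], [0, 0, -0.7], 0.6]
    - [[-104, 61, 15], [0, 0, -0.7], 0.6]
    - [[-104, 61, 15], [0, 0, -0.7], 0.6]

```text
clock: 25.38
tcp_pos: [0.6154, -0.0533, 0.112]
orientation: [-0.002, 0.694, 0.72, -0.001]
wrist_force: [-0.3, -0.4, -0.8]
finger_gap: 0.0429
grip_force: 25.7
```

Run:
```python
from h import *
s=env.get_state();p=env.read_camera('wrist')
print(s['tcp_pos'],s['finger_gap'],s['grip_force'],held('egg_brown',p,s))
print([(onplane(p,[np.argwhere(d['mask']).mean(0)[::-1]],.02,s)[0].round(4).tolist(),d['mask'].sum(),round(d['confidence'],2)) for d in env.regions_of('seat_a',p)])
print(go(.6185,-.059,.02,2.4))
for d in env.regions_of('egg_dark',p): print(egg(p,d['mask'],.04,s),d['confidence'])
```

```text
[ 0.61544406 -0.05334688  0.11196552] 0.04293466930489615 25.719233751296997 [[1.0, 0.2, -24.0, 0.87, np.float64(94.1)]]
[([0.6239, -0.1949, 0.02], np.int64(353), 0.71), ([0.6187, -0.0571, 0.02], np.int64(2115), 0.59)]
([-6.5, 2.2, 93.4], [[-0.0, -0.0, -0.01], [-0.0, 0.01, 17.99]])
(array([0.6155, 0.0165]), np.float64(94.9), 1.25) 0.91
```

Dark egg reads centred in seat a. Lowering brown into b.

move_arm:
  targets:
    - [[-6, 3, 35], [0, 0, 0], 0.6]
    - [[-6, 3, 62], [0, 0, 0], 0.6]
    - [[-6, 3, 80], [0, 0, 0], 0.6]
    - [[-6, 3, 90], [0, 0, 0], 0.6]
    - [[-6, 3, 92], [0, 0, 0], 0.6]

```text
clock: 26.2
tcp_pos: [0.6194, -0.059, 0.0214]
orientation: [-0.001, 0.693, 0.721, -0.0]
wrist_force: [-2.1, 1.4, -0.1]
finger_gap: 0.0428
grip_force: 26.5
```

move_arm:
  targets:
    - [[0, 0, 0], [0, 0, 0], 0.6]
    - [[0, 0, 0], [0, 0, 0], 0.6]

```text
clock: 26.45
tcp_pos: [0.6195, -0.0595, 0.0219]
orientation: [-0.0, 0.693, 0.721, -0.0]
wrist_force: [-2.2, 1.0, -1.9]
finger_gap: 0.0424
grip_force: 26.3
```

move_arm:
  targets:
    - [[0, 0, 2], [0, 0, 0], 0.6]
    - [[0, 0, 2], [0, 0, 0], 0.6]
    - [[0, 0, 2], [0, 0, 0], 0.6]

```text
clock: 26.82
tcp_pos: [0.6196, -0.0597, 0.0203]
orientation: [-0.0, 0.694, 0.72, -0.0]
wrist_force: [-5.5, 1.1, 4.5]
finger_gap: 0.0425
grip_force: 27.3
```

move_arm:
  targets:
    - [[0, 0, 0], [0, 0, 0], -0.15]
    - [[0, 0, 0], [0, 0, 0], -0.45]
    - [[0, 0, 0], [0, 0, 0], -0.45]
    - [[0, 0, -40], [0, 0, 0], -0.45]
    - [[0, 0, -100], [0, 0, 0], -0.45]

```text
clock: 27.45
tcp_pos: [0.6185, -0.0595, 0.1185]
orientation: [-0.002, 0.694, 0.72, -0.001]
wrist_force: [1.0, -1.0, 0.7]
finger_gap: 0.0623
grip_force: 0.0
```

move_arm:
  targets:
    - [[0, -40, -20], [0, 0, 0], -0.45]
    - [[0, -90, -40], [0, 0, 0], -0.45]
    - [[0, -140, -60], [0, 0, 0], -0.45]
    - [[0, -190, -60], [0, 0, 0], -0.45]
    - [[0, -200, -60], [0, 0, 0], -0.45]

```text
clock: 28.08
tcp_pos: [0.4176, -0.067, 0.1799]
orientation: [-0.0, 0.694, 0.72, -0.0]
wrist_force: [1.5, -0.9, -0.6]
finger_gap: 0.0617
grip_force: 0.0
```

move_arm:
  targets:
    - [[0, 0, 0], [0, 0, 0], -0.45]
    - [[0, 0, 0], [0, 0, 0], -0.45]
    - [[0, 0, 0], [0, 0, 0], -0.45]

```text
clock: 28.45
tcp_pos: [0.4212, -0.0675, 0.1794]
orientation: [0.0, 0.693, 0.721, 0.0]
wrist_force: [-0.3, 0.4, -0.5]
finger_gap: 0.0618
grip_force: 0.0
```

Run:
```python
from h import *
s=env.get_state();p=env.read_camera('top');cv2.imwrite('pics/t3.png',cv2.resize(p['pixels'][150:330,140:460,::-1],None,fx=2.4,fy=2.4))
print(s['tcp_pos'])
for n in ['egg_dark','egg_brown','egg_cream','egg_white']:
  for d in env.regions_of(n,p): print(n,egg(p,d['mask'],.04,s),round(d['confidence'],2))
```

```text
[ 0.42122991 -0.0675074   0.17939505]
egg_dark (array([0.6152, 0.0126]), np.float64(94.9), 1.21) 0.72
egg_brown (array([ 0.6188, -0.0637]), np.float64(95.8), 1.2) 0.58
egg_cream (array([ 0.6242, -0.1417]), np.float64(69.6), 1.44) 0.51
egg_white (array([0.3655, 0.057 ]), np.float64(17.3), 1.24) 0.85
egg_white (array([ 0.6241, -0.2137]), np.float64(96.6), 1.22) 0.79
egg_white (array([0.4225, 0.2203]), np.float64(64.4), 1.19) 0.68
```

View pics/t3.png

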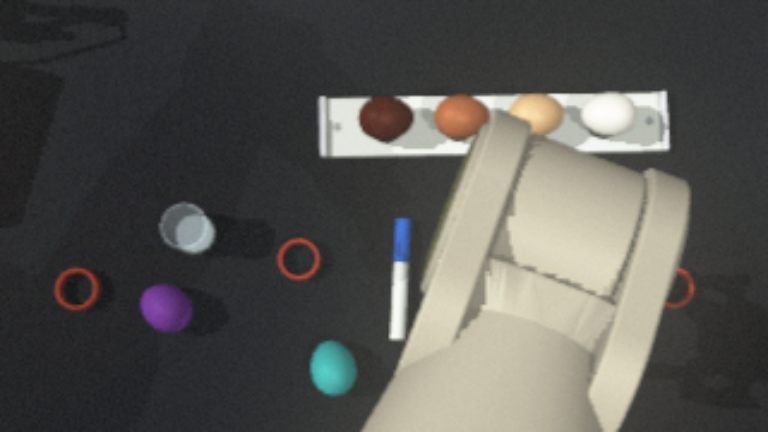

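All four eggs are in their seats: dark (386,118), brown (462,116), cream (537,113) and white (608,114). The white egg is at the colour meter's end, and the beaker (188,228) has not moved. Handing in.

```bash
python3 -c "
from workcell import env
print(env.hand_in())"
```

```text
the job is handed in; nothing more can be done
None
```

The job is handed in, with no verdict shown: white, cream, mid-brown and dark sit in order from the colour meter in seats d, c, b and a, no egg was dropped, and the beaker was left standing where it was.

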